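# Settle an inspection stage top on its kinematic base

### The arm

A 6-joint arm with a two-finger parallel gripper is mounted at the origin on a cart in front of the work surface, level with it; the furniture and walls round the work are solid. World frame = base frame: x ahead of the robot, y to its left, z up, the work surface at z = 0. Lengths are in m, angles in rad, forces in N, time in s.
With the tool pointing down it reaches from about 0.35 to 0.925 m from the base axis. Payload 6.4 kg.
Tool frame: the origin (TCP) lies between the finger pads; the fingertips stand 22 mm ahead of it and the grasp point (between the pads) lies 3 mm ahead of it; x points along the fingers, z is the direction in which the jaws open and shut, and the axes are right-handed (so a half turn about x gives the same grasp; the last joint's range is limited). The gripper opens to 94 mm and grips with 3 to 60 N. Pads are 16 mm wide; open, the fingers measure 119 mm over their backs; the gripper's body (75 mm by 177 mm) begins 78 mm behind the grasp point.
Start: joints at [-1.426, 0.245, 1.558, -0, 1.339, -0.174], TCP at [0.204, -0.617, 0.227] pointing down, gripper open.
Joint ranges: [-3.13, 3.13], [-1.02, 2.26], [0.13, 2.54], [-0.95, 4.09], [0.21, 2.88], [-2.74, 2.74]. Speed limits (rad/s): [2.57, 2.57, 3.14, 3.14, 3.14, 3.14].

### API

Orientations are given as a unit quaternion [x, y, z, w].
In Python, from cell import get_obs, capture, sign_off gives the robot as it stands. The module is installed in compiled form; this text tells all that it offers.
- The arm moves only by the tool send_rows, never from a script. Its arguments are lists of equal length, an entry for each row: "gripper": the opening, from 0 (shut) to 1 (fully open); "translation": the shift along the tool's x, y, z in mm, a list of three; "turn": the turn, a rotation vector about the tool's x, y, z in rad, a list of three. In form: {"gripper": [gripper, ...], "translation": [[tx, ty, tz], ...], "turn": [[ax, ay, az], ...]}. A call has 1 to 20 rows; each row is the pose to reach, as a shift and turn from the pose commanded when the call began, along the tool's axes at that moment; what a row does not reach only later rows make up. A row lasts 1/12 s, in which the tool goes at most 41.7 mm and 7.16 degrees, less where a joint would pass 70% of its speed; a pose out of reach is approached as far as the arm can. A call with a gripper value outside its range is refused whole. The fingers move at their own pace and stop on an object; the grip force is fixed at half the most. Time passes only in rows, so rows that repeat a pose let the fingers close. It gives the time, the measured TCP pose, the force and the opening at its end, in the units of the state.
- get_obs(): the state, without advancing time (a new reading comes with each control period).
- capture(name): name is "side" or "top"; returns a dict with "pixels" (480x640x3 uint8, red, green, blue), "intrinsics" (3x3 intrinsics, pixels), "world_to_cam" (4x4, takes a point from world to camera coordinates). Camera axes: x right, y up, looking along -z (the intrinsics and any distortion apply to the point x, -y, -z); pixel columns grow to the right and rows downward; lengths in m; the calibration is good to about 2 mm. A picture is of the moment at which its call begins. There is no depth.
- sign_off(): hands the job in, once; it reports no verdict.
The state is a dict: "time_s": time; "joints": joint angles; "joint_vel": joint speeds; "joint_torque": joint torques, N m; "position": TCP position; "ee_rot": TCP orientation; "force": force on the tool from outside, world axes, zero at the start; "torque": the same for the moment, N m; "grip_width": opening from 0.0 (shut) to 1.0 (fully open).
Only numpy, scipy, OpenCV 4.12 (cv2) and the standard library are available. Lean on these libraries where they do the work, as an engineer would, in place of code of your own. Each camera call takes 0.05 s, during which the arm holds its last target. There are 200 camera calls.

### The job

Take the stage top off the mat by its handle and set it on the kinematic base, right way round, feeling with light sliding contact until all three ball feet have dropped fully home: one in the cone, one in the groove, one on the lower flat. Let go and draw the hand clear, then bed it with a gentle straight push of about 10 N down on the top of the handle and leave it there. Never load the seats with more than 30 N, and leave the collet and the loose parts alone.

Things in the scene. Friction and masses are not known exactly. Their poses are not given: they have to be found in the camera images.
- kin_base: Dark steel frame, 162 x 146 mm (x, y), walls 19 mm high, fixed to the cart; origin centre of its underside, z up. In it stands the aluminium seat block, 122 x 112 mm, top 44 mm above the origin, with brass cone, brass groove along x and a lower flat. Adjusters left it shifted by up to 11 mm either way in x, 10 mm in y, and turned up to 0.03 rad: not measured, must be felt (or seen).
- mid_cone (a point): NOT the true seat: where the cone's mouth would be with the adjusters in mid position (fixed to the frame; at (34, 30, 44) mm in it). Cone mouth 8.6 mm wide in the block's top. A foot centre within about 3.5 mm of its axis drops in. A foot standing on the block's top has its centre 49 mm above the base's origin; home in the cone 46.6 mm.
- mid_groove (a point): NOT the true seat: the middle of the vee groove with the adjusters in mid position, at (-34, 30, 44) mm in the frame. The groove runs along x, 25 mm either way, and points at the cone; 8.6 mm wide. A foot drops in within about 3.5 mm of its centre line: foot centre 49 mm above the base's origin on the block's top, 46.6 mm when home.
- mid_flat (a point): NOT the true spot: under the third foot with the adjusters in mid position, at (0, -34, 41.6) mm in the frame. The flat is the whole land of the block at y < -8 mm, 2.4 mm lower than the block's top, so a foot on it has its centre at 46.6 mm and the plate is level when all are home. Feet and seats are polished (friction about 0.15); the block yields to no push under 100 N.
- stage_top: Loose grey T-shaped plate (13 to 21 mm high) on three 10 mm steel balls, with a black bar handle; 67 mm tall, 0.6 kg give or take a fifth. Origin level with the balls' lowest points; x along the T's cross-bar (96 x 32 mm, at y = +30 mm), stem (40 mm wide) to y = -52. Feet at (34, 30) cone, (-34, 30) groove, (0, -34) flat. Home, its axes point as the base's, within 0.03 rad.
- handle (a point): Centre of the stage top's black bar handle: 50 mm along the stage top's x, 14 mm thick along its y (grip it across this), 46 mm tall; its top is 23 mm above this point, its foot on the plate 23 mm below. In the stage top's frame at (0, 8, 44) mm.
- foot_cone (a point): Centre of the ball foot that belongs in the cone (10 mm ball, brass disc on the plate above it).
- foot_groove (a point): Centre of the ball foot that belongs in the groove (10 mm ball, steel disc above it).
- foot_flat (a point): Centre of the ball foot that belongs on the flat (10 mm ball at the end of the T's stem).
- mat: Black rubber mat, 110 x 110 x 4 mm, fixed to the cart; origin at the centre of its underside.
- collet: Grey spring collet standing upright, 29 mm across, 38 mm tall; origin at the centre of its underside. Bystander.
- loose_part_a: Milled aluminium block, 29 x 54 x 24 mm; origin at the centre of its underside. Bystander.
- loose_part_b: Milled aluminium block, 29 x 54 x 24 mm; origin at the centre of its underside. Bystander.

How it is judged:
On the way, in this order (a step that is already met when the one before it is completed fails the run):
1. the stage top stands with all three feet home in cone, groove and on the flat, and the open hand is drawn clear of the handle (z of foot_cone in the frame of kin_base between 0.045 and 0.0476 m and z of foot_groove in the frame of kin_base between 0.045 and 0.0476 m and z of foot_flat in the frame of kin_base between 0.045 and 0.0476 m and angle between the x axis of stage_top and the x axis of kin_base, either way round below 0.15 rad and x of foot_cone in the frame of kin_base above 0.015 m and y of foot_flat in the frame of kin_base below -0.015 m and linear speed of stage_top below 0.01 m/s and distance between the grasp point and handle above 0.06 m), for 0.2 s.
2. the stage top, still home, is pushed down from above the handle so that the base carries more than 11 N (its own weight is 5 to 7 N) (z of foot_cone in the frame of kin_base between 0.044 and 0.0476 m and z of foot_groove in the frame of kin_base between 0.044 and 0.0476 m and z of foot_flat in the frame of kin_base between 0.044 and 0.0476 m and angle between the x axis of stage_top and the x axis of kin_base, either way round below 0.15 rad and x of foot_cone in the frame of kin_base above 0.015 m and y of foot_flat in the frame of kin_base below -0.015 m and contact force between stage_top and kin_base above 11 N and distance between the grasp point and handle above 0.027 m), for 0.1 s.
At the end, for the whole second after the job is handed in: All three foot centres are 45.0 to 47.6 mm above the base's origin (nominal 46.6), the stage top's x axis is within 0.15 rad of the base's, right way round, and it is at rest and untouched (z of foot_cone in the frame of kin_base between 0.045 and 0.0476 m and z of foot_groove in the frame of kin_base between 0.045 and 0.0476 m and z of foot_flat in the frame of kin_base between 0.045 and 0.0476 m and angle between the x axis of stage_top and the x axis of kin_base, either way round below 0.15 rad and x of foot_cone in the frame of kin_base above 0.015 m and y of foot_flat in the frame of kin_base below -0.015 m and contact force between the fingers and stage_top below 0.1 N and linear speed of stage_top below 0.01 m/s).
It fails at once if the stage top loads the base with more than 30 N (contact force between stage_top and kin_base above 30 N).
It fails at once if the collet is moved more than 15 mm (distance of collet from where it was at the start of the episode above 0.015 m).
It fails at once if the loose part is moved more than 15 mm (distance of loose_part_a from where it was at the start of the episode above 0.015 m).
It fails at once if the other loose part is moved more than 15 mm (distance of loose_part_b from where it was at the start of the episode above 0.015 m).
It also fails if it takes over 72 s, if anything falls off the work surface, if the arm or the gripper's body presses on something with over 40 N, if the wrist force passes 120 N, or if a joint passes its speed limit or range.

## Working session

There is one attempt and no reset: what is moved stays moved. The work goes in short steps, Python scripts to look and compute and a tool call to move; the robot and the scene stay as the last step left them, time stands still between calls to the robot, and variables do not carry over. Pictures are saved under pics/ and viewed, about 8 in all and at most 12, crops included, and the job is handed in when it is done.

Besides the shell and the picture viewer there is one more tool, called after "Emit:" as name(argument=value, ...) on one line, values as JSON. send_rows: Moves the arm, as the interface text tells. Its arguments: {"type":"object","properties":{"gripper":{"type":"array","items":{"type":"number"}},"translation":{"type":"array","items":{"type":"array","items":{"type":"number"}}},"turn":{"type":"array","items":{"type":"array","items":{"type":"number"}}}},"required":["gripper","translation","turn"]}

```bash
mkdir -p pics; python3 - <<'E'
from cell import *
import cv2,numpy as np
for n in("side","top"):
    c=capture(n); cv2.imwrite(f"pics/{n}0.png",c["pixels"][:,:,::-1]); np.savez(f"{n}0.npz",**c)
    T=np.linalg.inv(c["world_to_cam"]);print(n,c["intrinsics"].round(1).tolist(),T.round(3).tolist(),c.keys())
print(get_obs())
E
```

```text
side [[579.7, 0.0, 320.8], [0.0, 579.7, 242.8], [0.0, 0.0, 1.0]] [[1.0, -0.004, 0.019, 0.586], [0.017, 0.61, -0.793, -0.729], [-0.008, 0.793, 0.61, 0.619], [0.0, 0.0, 0.0, 1.0]] dict_keys(['pixels', 'intrinsics', 'world_to_cam'])
top [[477.3, 0.0, 314.8], [0.0, 477.3, 235.1], [0.0, 0.0, 1.0]] [[-0.003, 0.993, -0.119, 0.453], [-1.0, -0.006, -0.02, -0.018], [-0.02, 0.119, 0.993, 0.955], [0.0, 0.0, 0.0, 1.0]] dict_keys(['pixels', 'intrinsics', 'world_to_cam'])
{'time_s': 0.1, 'joints': array([-1.42607438e+00,  2.45742991e-01,  1.55888911e+00, -1.97404969e-05,
        1.33868527e+00, -1.74103434e-01]), 'joint_vel': array([-6.27099042e-05, -1.78053747e-03, -3.74759293e-03,  1.36839121e-03,
       -1.05920550e-03, -3.98926022e-04]), 'joint_torque': array([-6.28513790e-04, -4.16914451e+01, -3.15526485e+01,  6.86518732e-02,
        3.09984223e-02, -5.75687432e-05]), 'position': array([ 0.2036685 , -0.61673824,  0.22645792]), 'ee_rot': array([ 0.41472243,  0.57345993, -0.41385696,  0.57260058]), 'force': array([-0.2344216 ,  0.66705767,  0.26081546]), 'torque': array([-0.00906701, -0.01840499,  0.01690188]), 'grip_width': 0.9987884203742509}
```

View pics/side0.png

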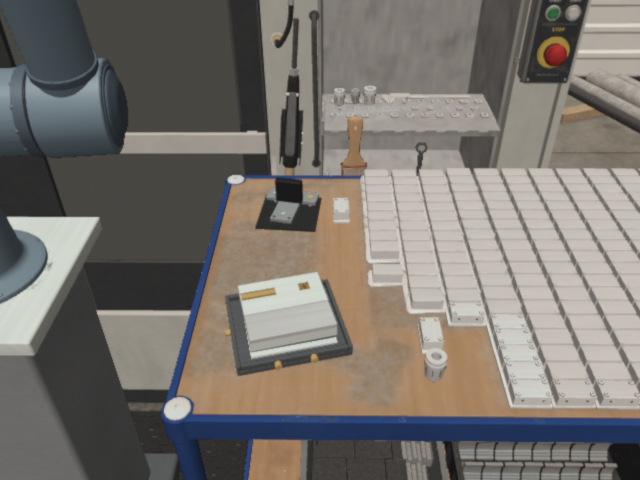

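View pics/top0.png

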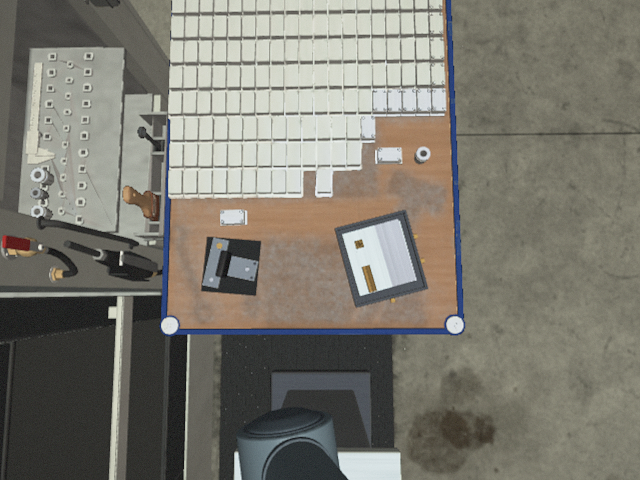

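The side view shows the base at about (288,322), with the groove at (258,294) and the cone at (304,286). The stage top is on the mat at (290,205), and the collet at (435,365). The top view shows the base at (381,258), cone (360,244), groove (369,278), and the stage top at (232,265). I'll enlarge both areas.

```bash
python3 - <<'E'
import cv2,numpy as np
s=cv2.imread("pics/side0.png");t=cv2.imread("pics/top0.png")
f=lambda im,x,y,w,h:cv2.resize(im[y:y+h,x:x+w],(400,300),interpolation=cv2.INTER_CUBIC)
o=np.vstack([np.hstack([f(s,250,172,80,60),f(t,192,226,80,60)]),np.hstack([f(s,216,266,140,105),f(t,325,205,120,90)])])
cv2.imwrite("pics/crop1.png",o)
E
```

```text
(no output)
```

View pics/crop1.png

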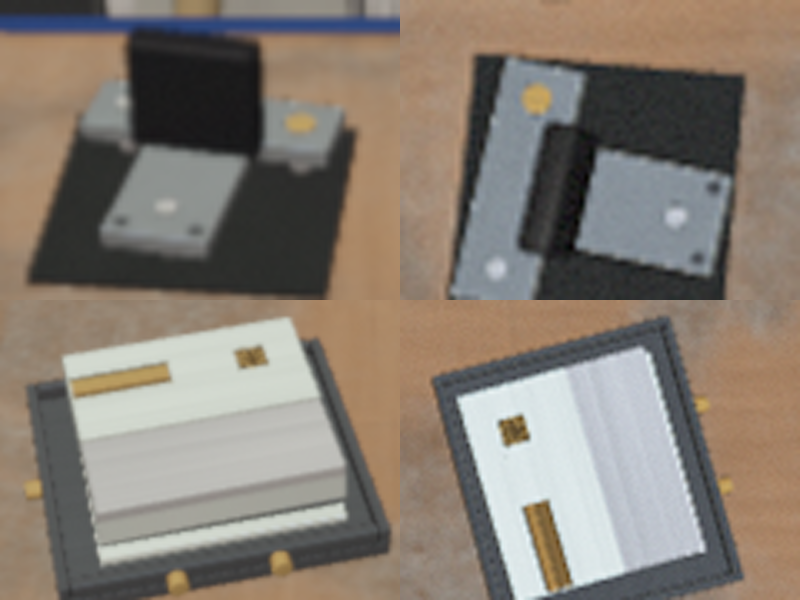

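The crops show the stage top's brass disc on its right in the side view, white discs at the other two feet, and the cone and groove in brass on the base block. I'll take the mask centroids in both views and triangulate them.

```bash
cat > h.py <<'E'
import numpy as np,cv2
def load(n,k=0):
    return dict(np.load(f"{n}{k}.npz"))
def proj(c):
    return c["intrinsics"]@np.diag([1,-1,-1.])@c["world_to_cam"][:3]
def tri(a,pa,b,pb):
    X=cv2.triangulatePoints(proj(a),proj(b),np.float64(pa).reshape(2,1),np.float64(pb).reshape(2,1))
    X=(X[:3]/X[3]).ravel()
    q=proj(a)@np.r_[X,1]; return X, np.abs(q[:2]/q[2]-pa).max()
def ray(c,p,z):
    P=proj(c); H=np.c_[P[:,0],P[:,1],P[:,2]*z+P[:,3]]
    q=np.linalg.solve(H,[p[0],p[1],1]); return q[:2]/q[2]
def blobs(c,box,kind,amin=4):
    x,y,w,h=box; im=c["pixels"][y:y+h,x:x+w]; S=4
    im=cv2.resize(im,None,fx=S,fy=S,interpolation=cv2.INTER_CUBIC)
    hsv=cv2.cvtColor(im,cv2.COLOR_RGB2HSV)
    if kind=="brass": m=cv2.inRange(hsv,(10,95,50),(30,255,255))
    else: m=cv2.inRange(hsv,(0,0,175),(180,40,255))
    m=cv2.morphologyEx(m,cv2.MORPH_CLOSE,np.ones((9,9)))
    n,l,st,ce=cv2.connectedComponentsWithStats(m)
    out=[]
    for i in range(1,n):
        if st[i,4]<amin*S*S: continue
        p=np.argwhere(l==i)[:,::-1].astype(np.float32)
        r=cv2.minAreaRect(p)
        cv=lambda q:(np.array(q)+.5)/S-.5+[x,y]
        out.append((cv(ce[i]).round(2),round(st[i,4]/S/S,1),cv(r[0]).round(2),(np.array(r[1])/S).round(1),round(r[2],1),cv(cv2.boxPoints(r)).round(1).tolist()))
    return out
E
python3 - <<'E'
from h import *
s,t=load("side"),load("top")
for c,n,bs in((s,"side",[(255,188,68,40,"brass"),(255,188,68,40,"w"),(222,272,110,35,"brass")]),(t,"top",[(196,230,70,60,"brass"),(196,230,60,60,"w"),(340,225,50,75,"brass")])):
    for b in bs:
        print(n,b[4])
        for o in blobs(c,b[:4],b[4],2): print("  ",*o)
E
```

```text
side brass
   [309.68 196.18] 10.9 [309.62 196.12] [2.5 4.5] 90.0 [[307.4, 194.9], [311.9, 194.9], [311.9, 197.4], [307.4, 197.4]]
   [320.03 216.14] 125.7 [319.12 213.  ] [28.7  6.5] 90.0 [[315.9, 198.6], [322.4, 198.6], [322.4, 227.4], [315.9, 227.4]]
side w
   [282.82 212.73] 3.8 [282.75 212.75] [1.2 2.8] 90.0 [[281.4, 212.1], [284.1, 212.1], [284.1, 213.4], [281.4, 213.4]]
side brass
   [326.72 276.35] 99.3 [325.62 279.25] [15.2 11.5] 90.0 [[319.9, 271.6], [331.4, 271.6], [331.4, 286.9], [319.9, 286.9]]
   [303.47 285.64] 45.1 [303.5  285.62] [5.3 9.3] 81.5 [[298.5, 283.7], [307.7, 282.3], [308.5, 287.6], [299.3, 288.9]]
   [257.82 293.74] 180.9 [257.86 293.74] [ 5.7 33.3] 80.0 [[241.0, 293.8], [273.8, 288.1], [274.8, 293.6], [241.9, 299.4]]
top brass
   [240.14 233.86] 331.8 [237.75 234.25] [ 9.2 49.8] 90.0 [[212.9, 229.6], [262.6, 229.6], [262.6, 238.9], [212.9, 238.9]]
   [218.93 245.31] 21.1 [218.88 245.38] [5. 5.] 90.0 [[216.4, 242.9], [221.4, 242.9], [221.4, 247.9], [216.4, 247.9]]
top w
   [246.66 268.93] 12.4 [246.62 269.12] [3.5 4. ] 90.0 [[244.6, 267.4], [248.6, 267.4], [248.6, 270.9], [244.6, 270.9]]
   [210.88 279.29] 12.6 [210.96 279.32] [3.6 4. ] 56.3 [[208.3, 278.9], [211.6, 276.7], [213.6, 279.7], [210.3, 281.9]]
top brass
   [340.88 224.86] 2.1 [341.   224.88] [0.5 2.8] 90.0 [[339.6, 224.6], [342.4, 224.6], [342.4, 225.1], [339.6, 225.1]]
   [358.77 243.63] 46.7 [358.76 243.58] [7.  6.9] 73.6 [[354.5, 241.2], [361.1, 239.3], [363.1, 245.9], [356.4, 247.9]]
   [368.89 278.25] 176.8 [368.96 278.3 ] [25.9  7.1] 73.6 [[361.9, 266.9], [368.7, 264.9], [376.0, 289.7], [369.2, 291.7]]
```

```bash
python3 - <<'E'
from h import *
s,t=load("side"),load("top")
P={}
for n,a,b in(("discC",(309.65,196.15),(218.93,245.31)),("discF",(282.82,212.73),(246.66,268.93)),("cone",(303.47,285.64),(358.77,243.63)),("groove",(257.82,293.74),(368.89,278.25))):
    X,e=tri(s,np.array(a),t,np.array(b)); P[n]=X; z=.025 if n[0]=="d" else .044
    print(n,X.round(4),"err",e.round(2),"side@z",ray(s,a,z).round(4),"top@z",ray(t,b,z).round(4))
d=P["cone"]-P["groove"]; print("base ang",np.arctan2(d[1],d[0]),"len",np.hypot(*d[:2]))
for c,m in((t,[(361.9,266.9),(368.7,264.9),(376.0,289.7),(369.2,291.7)]),(s,[(241,293.8),(273.8,288.1),(274.8,293.6),(241.9,299.4)])):
    q=[ray(c,p,.044) for p in m]; print("groove corners",np.round(q,4).tolist())
tc,tg,tf=[ray(t,p,.025) for p in((218.93,245.31),(210.88,279.29),(246.66,268.93))]
d=tc-tg;print("stage top C,G,F",tc,tg,tf,"ang",np.arctan2(d[1],d[0]),np.hypot(*d), "mid-F",np.hypot(*((tc+tg)/2-tf)))
# handle in side/top: dark bar top corners seen in crop
print("handle top side", [ray(s,(250+x/5,172+y/5),.071).round(4).tolist() for x,y in((132,32),(262,44))])
print("handle top top", [ray(t,(192+(x-400)/5,226+y/5),.071).round(4).tolist() for x,y in((547,125),(572,127),(550,250),(524,247))])
# frame top corners, z=.019
print("frame", [ray(t,(325+(x-400)*.3,205+(y-300)*.3),.019).round(4).tolist() for x,y in((433,380),(666,318),(741,578))])
E
```

```text
discC [0.5446 0.1888 0.0241] err 0.36 side@z [0.544  0.1872] top@z [0.5455 0.1888]
discF [0.4979 0.1334 0.0243] err 0.4 side@z [0.4973 0.1322] top@z [0.4989 0.1335]
cone [ 0.5446 -0.0844  0.043 ] err 0.45 side@z [ 0.544  -0.0857] top@z [ 0.5455 -0.0842]
groove [ 0.4784 -0.1027  0.043 ] err 0.48 side@z [ 0.4779 -0.104 ] top@z [ 0.4794 -0.1024]
base ang 0.26965448981992124 len 0.06867527794111006
groove corners [[0.5009, -0.0895], [0.5047, -0.1025], [0.4578, -0.1155], [0.454, -0.1026]]
groove corners [[0.4533, -0.1043], [0.5003, -0.0915], [0.5027, -0.1035], [0.4561, -0.1162]]
stage top C,G,F [0.54551467 0.18875557] [0.47906366 0.20312514] [0.49893695 0.13346002] ang -0.2129639801978898 0.06798691894943851 mid-F 0.0638911109248661
handle top side [[0.4849, 0.1751], [0.5325, 0.167]]
handle top top [[0.5303, 0.1737], [0.5295, 0.1643], [0.4838, 0.1716], [0.4849, 0.1813]]
frame [[0.5773, -0.0394], [0.6136, -0.1779], [0.4601, -0.2175]]
```

Both views agree on the seat and stage heights (24 and 43 mm), the foot spacing (68 mm), and the displacement from stage to seats. The only constant difference between them is about 1.5 mm. Next is working out the approach.

```bash
cat >> h.py <<'E'
from scipy.spatial.transform import Rotation as R
def rdown(yaw):  # tool x down, tool z along 'stage y' for stage yaw
    z=np.array([-np.sin(yaw),np.cos(yaw),0]); x=np.array([0,0,-1.]); return np.c_[x,np.cross(z,x),z]
def plan(pos,yaw,flip=False):
    from cell import get_obs
    o=get_obs(); A=R.from_quat(o["ee_rot"]).as_matrix(); B=rdown(yaw+(np.pi if flip else 0))
    print("t",o["time_s"].__round__(2),"pos",o["position"].round(4),"F",o["force"].round(2),"M",o["torque"].round(2),"grip",round(float(o["grip_width"]),4),"j",o["joints"].round(2))
    print("shift mm",(1000*A.T@(np.array(pos)-o["position"])).round(2),"turn",R.from_matrix(A.T@B).as_rotvec().round(4))
    return A
E
python3 - <<'E'
from h import *
print(plan([.507,.1737,.16],-.212).round(3)); plan([.507,.1737,.16],-.212,True)
E
```

```text
t 0.1 pos [ 0.2037 -0.6167  0.2265] F [-0.23  0.67  0.26] M [-0.01 -0.02  0.02] grip 0.9988 j [-1.43  0.25  1.56 -0.    1.34 -0.17]
shift mm [  67.72  535.79 -655.41] turn [-2.6108e+00 -2.0000e-04 -2.3000e-03]
[[-0.     0.95   0.313]
 [ 0.002  0.313 -0.95 ]
 [-1.     0.    -0.002]]
t 0.1 pos [ 0.2037 -0.6167  0.2265] F [-0.23  0.67  0.26] M [-0.01 -0.02  0.02] grip 0.9988 j [-1.43  0.25  1.56 -0.    1.34 -0.17]
shift mm [  67.72  535.79 -655.41] turn [ 5.308e-01 -1.700e-03  2.000e-04]
```

Emit:
send_rows(gripper=[1, 1, 1, 1, 1, 1, 1, 1, 1, 1, 1, 1, 1, 1, 1, 1, 1, 1, 1, 1], translation=[[0, 27, -33], [0, 54, -66], [0, 80, -98], [0, 107, -131], [0, 134, -164], [0, 161, -197], [5, 188, -229], [10, 214, -262], [15, 241, -295], [20, 268, -328], [25, 295, -360], [30, 322, -393], [35, 348, -426], [40, 375, -459], [45, 402, -492], [50, 429, -524], [55, 455, -557], [60, 482, -590], [64, 509, -623], [67.7, 535.8, -655.4]], turn=[[0.03, 0, 0], [0.06, 0, 0], [0.08, 0, 0], [0.11, 0, 0], [0.13, 0, 0], [0.16, 0, 0], [0.19, 0, 0], [0.21, 0, 0], [0.24, 0, 0], [0.27, 0, 0], [0.29, 0, 0], [0.32, 0, 0], [0.35, 0, 0], [0.37, 0, 0], [0.4, 0, 0], [0.43, 0, 0], [0.45, 0, 0], [0.48, 0, 0], [0.51, 0, 0], [0.531, -0.002, 0]])

```text
time_s: 1.77
position: [0.5008, 0.1594, 0.1606]
ee_rot: [-0.55, -0.444, 0.551, -0.444]
force: [0.0, -0.7, 0.7]
grip_width: 0.998
```

```bash
python3 - <<'E'
from h import *
print(plan([.507,.1737,.10],-.212,True).round(3))
E
```

```text
t 1.77 pos [0.5008 0.1594 0.1606] F [ 0.02 -0.67  0.67] M [-0.02 -0.08 -0.04] grip 0.9985 j [ 0.09  0.03  1.93 -0.    1.19  1.88]
shift mm [ 60.58   3.02 -15.37] turn [-0.0011  0.0022  0.0001]
[[-0.001  0.977 -0.211]
 [-0.002 -0.211 -0.977]
 [-1.    -0.     0.002]]
```

Emit:
send_rows(gripper=[1, 1, 1, 1, 1, 1], translation=[[20, 0, 0], [40, 0, 0], [50, 0, 0], [50, 0, 0], [50, 0, 0], [50, 0, 0]], turn=[[0, 0, 0], [0, 0, 0], [0, 0, 0], [0, 0, 0], [0, 0, 0], [0, 0, 0]])

```text
time_s: 2.27
position: [0.5016, 0.1567, 0.1124]
ee_rot: [0.55, 0.443, -0.55, 0.445]
force: [-0.5, 0.5, 0.0]
grip_width: 0.999
```

```bash
python3 - <<'E'
from h import *
print(plan([.507,.1737,.055],-.212,True).round(3))
from cell import *
for n in("side","top"):
    c=capture(n); np.savez(f"{n}1.npz",**c)
    b=(225,150,130,100) if n=="side" else (165,200,133,100)
    x,y,w,h=b; cv2.imwrite(f"pics/{n}1.png",cv2.resize(c["pixels"][y:y+h,x:x+w,::-1],(400,300),interpolation=cv2.INTER_CUBIC))
cv2.imwrite("pics/p1.png",np.hstack([cv2.imread("pics/side1.png"),cv2.imread("pics/top1.png")]))
E
```

```text
t 2.27 pos [0.5016 0.1567 0.1124] F [-0.51  0.46  0.02] M [-0.02  0.03  0.05] grip 0.9995 j [ 0.09  0.09  1.96 -0.    1.09  1.87]
shift mm [ 57.34   1.52 -17.83] turn [-0.0011  0.0014 -0.0021]
[[ 0.002  0.977 -0.211]
 [-0.002 -0.211 -0.977]
 [-1.     0.002  0.001]]
```

View pics/p1.png

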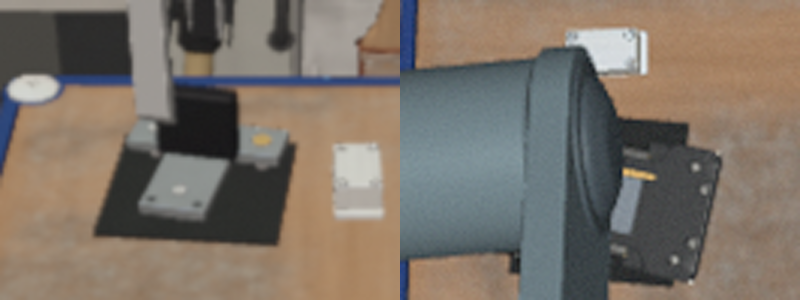

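The hand is 18 mm short in y because the row cap cost some distance. The finger is above the handle and everything is clear. I'll shift, then descend.

Emit:
send_rows(gripper=[1, 1, 1, 1, 1, 1], translation=[[0, 1.5, -10], [0, 1.5, -17.8], [20, 1.5, -17.8], [40, 1.5, -17.8], [40, 1.5, -17.8], [40, 1.5, -17.8]], turn=[[0, 0, 0], [0, 0, 0], [0, 0, 0], [0, 0, 0], [0, 0, 0], [0, 0, 0]])

```text
time_s: 2.87
position: [0.5056, 0.1745, 0.0707]
ee_rot: [-0.549, -0.444, 0.551, -0.444]
force: [0.1, 0.3, -0.0]
grip_width: 1.005
```

```bash
python3 - <<'E'
from h import *
plan([.507,.1737,.055],-.212,True)
E
```

```text
t 2.87 pos [0.5056 0.1745 0.0707] F [ 0.07  0.35 -0.  ] M [ 0.02 -0.06 -0.06] grip 1.0051 j [ 0.12  0.18  1.95 -0.    1.01  1.9 ]
shift mm [15.73  1.59  0.47] turn [0.0002 0.0025 0.0015]
```

Emit:
send_rows(gripper=[1, 1, 1, 0, 0, 0, 0, 0, 0, 0, 0, 0, 0, 0, 0, 0], translation=[[10, 1.5, 0.5], [16, 1.5, 0.5], [16, 1.5, 0.5], [16, 1.5, 0.5], [16, 1.5, 0.5], [16, 1.5, 0.5], [16, 1.5, 0.5], [16, 1.5, 0.5], [16, 1.5, 0.5], [16, 1.5, 0.5], [16, 1.5, 0.5], [16, 1.5, 0.5], [16, 1.5, 0.5], [16, 1.5, 0.5], [16, 1.5, 0.5], [16, 1.5, 0.5]], turn=[[0, 0, 0], [0, 0, 0], [0, 0, 0], [0, 0, 0], [0, 0, 0], [0, 0, 0], [0, 0, 0], [0, 0, 0], [0, 0, 0], [0, 0, 0], [0, 0, 0], [0, 0, 0], [0, 0, 0], [0, 0, 0], [0, 0, 0], [0, 0, 0]])

```text
time_s: 4.2
position: [0.5076, 0.1734, 0.0553]
ee_rot: [-0.55, -0.444, 0.55, -0.445]
force: [-0.6, 0.4, 0.3]
grip_width: 0.149
```

```bash
python3 - <<'E'
from h import *
print(plan([.507,.1737,.055],-.212,True).round(4))
from cell import *
c=capture("side"); np.savez("side2.npz",**c)
for k in("brass","w"):
  for b in blobs(c,(255,188,63,40),k,2): print(k,*b[:4])
E
```

```text
t 4.2 pos [0.5076 0.1734 0.0553] F [-0.61  0.4   0.32] M [ 0.17  0.01 -0.  ] grip 0.1493 j [ 0.12  0.21  1.95 -0.    0.98  1.9 ]
shift mm [ 0.28 -0.63 -0.22] turn [-0.0001  0.0017 -0.0006]
[[ 2.000e-04  9.776e-01 -2.105e-01]
 [-1.800e-03 -2.105e-01 -9.776e-01]
 [-1.000e+00  6.000e-04  1.700e-03]]
brass [309.44 196.89] 10.9 [309.5  196.88] [4.8 2.5]
brass [316.82 223.73] 11.4 [316.62 222.75] [9.2 1.5]
w [282.71 213.39] 4.9 [282.75 213.38] [2.  2.8]
```

```bash
cat >> h.py <<'E'
# side-view-frame seats (z=.044) and yaw
CONE=np.array([.5440,-.0857]); BYAW=.270
E
python3 - <<'E'
from h import *
c=load("side",2); C=ray(c,(309.47,196.88),.025); F=ray(c,(282.73,213.38),.025)
print(C,F,"old",ray(c,(309.65,196.15),.025),ray(c,(282.82,212.73),.025))
loc=np.array([[34,30],[0,-34]])/1e3
d=C-F; l=loc[0]-loc[1]; yaw=np.arctan2(d[1],d[0])-np.arctan2(l[1],l[0]); print("yaw",yaw,"len",np.hypot(*d),np.hypot(*l))
tcp=np.array([.5076,.1734])
y=-.212
M=lambda a:np.array([[np.cos(a),-np.sin(a)],[np.sin(a),np.cos(a)]])
O=(C+F)/2-M(y)@loc.mean(0); print("origin",O,"tcp in stage mm",1e3*M(y).T@(tcp-O),"expect y 8")
for lt in (M(y).T@(tcp-O), np.array([(M(y).T@(tcp-O))[0],.008])):
    print("tcp target",CONE+M(BYAW)@(lt-loc[0]))
E
```

```text
[0.54371811 0.18472113] [0.49726928 0.1301298 ] old [0.54397477 0.18723104] [0.49728932 0.1321911 ]
yaw -0.21665127160028996 len 0.07167780168932743 0.07247068372797376
origin [0.50429512 0.16295775] tcp in stage mm [ 1.03367724 10.90386515] expect y 8
tcp target [ 0.51732156 -0.11289745]
tcp target [ 0.51809611 -0.11569611]
```

Emit:
send_rows(gripper=[0, 0, 0, 0, 0, 0, 0], translation=[[-5, 0, 0], [-15, 0, 0], [-30, 0, 0], [-50, 0, 0], [-70, 0, 0], [-70, 0, 0], [-70, 0, 0]], turn=[[0, 0, 0], [0, 0, 0], [0, 0, 0], [0, 0, 0], [0, 0, 0], [0, 0, 0], [0, 0, 0]])

```text
time_s: 4.83
position: [0.5081, 0.1734, 0.1262]
ee_rot: [0.55, 0.443, -0.55, 0.445]
force: [-0.8, 0.2, -5.0]
grip_width: 0.15
```

```bash
python3 - <<'E'
from h import *
plan([.5187,-.1129,.125],.27,True)
E
```

```text
t 4.83 pos [0.5081 0.1734 0.1262] F [-0.8   0.24 -5.01] M [ 0.    0.06 -0.02] grip 0.1503 j [ 0.12  0.1   1.92 -0.    1.12  1.9 ]
shift mm [  1.77  70.67 277.67] turn [-0.4822  0.0018 -0.0024]
```

Emit:
send_rows(gripper=[0, 0, 0, 0, 0, 0, 0, 0, 0, 0, 0, 0, 0, 0, 0, 0], translation=[[0, 4, 14], [0, 9, 36], [0, 15, 60], [0, 21, 84], [0, 27, 108], [0, 34, 132], [0, 40, 156], [0, 46, 180], [0, 52, 204], [0, 58, 228], [0, 64, 251], [0, 69, 270], [0, 70.7, 277.7], [0, 70.7, 277.7], [0, 70.7, 277.7], [0, 70.7, 277.7]], turn=[[-0.02, 0, 0], [-0.06, 0, 0], [-0.1, 0, 0], [-0.15, 0, 0], [-0.19, 0, 0], [-0.23, 0, 0], [-0.27, 0, 0], [-0.31, 0, 0], [-0.35, 0, 0], [-0.4, 0, 0], [-0.44, 0, 0], [-0.47, 0, 0], [-0.482, 0.002, -0.002], [-0.482, 0.002, -0.002], [-0.482, 0.002, -0.002], [-0.482, 0.002, -0.002]])

```text
time_s: 6.17
position: [0.5173, -0.112, 0.1246]
ee_rot: [0.428, 0.564, -0.429, 0.561]
force: [-0.1, 0.4, -5.3]
grip_width: 0.149
```

```bash
python3 - <<'E'
from h import *
print(plan([.5187,-.1129,.105],.27,True).round(4))
from cell import *
for n in("side","top"):
    c=capture(n); np.savez(f"{n}3.npz",**c)
    x,y,w,h=(216,230,133,100) if n=="side" else (310,205,133,100)
    cv2.imwrite(f"pics/{n}3.png",cv2.resize(c["pixels"][y:y+h,x:x+w,::-1],(400,300),interpolation=cv2.INTER_CUBIC))
cv2.imwrite("pics/p3.png",np.hstack([cv2.imread("pics/side3.png"),cv2.imread("pics/top3.png")]))
E
```

```text
t 6.17 pos [ 0.5173 -0.112   0.1246] F [-0.06  0.37 -5.32] M [0.02 0.06 0.01] grip 0.1489 j [-0.43  0.09  1.94 -0.    1.12  0.87]
shift mm [19.62  1.16  1.27] turn [-0.0001 -0.0023  0.0036]
[[-0.004   0.9638  0.2666]
 [ 0.0012  0.2666 -0.9638]
 [-1.     -0.0036 -0.0023]]
```

View pics/p3.png

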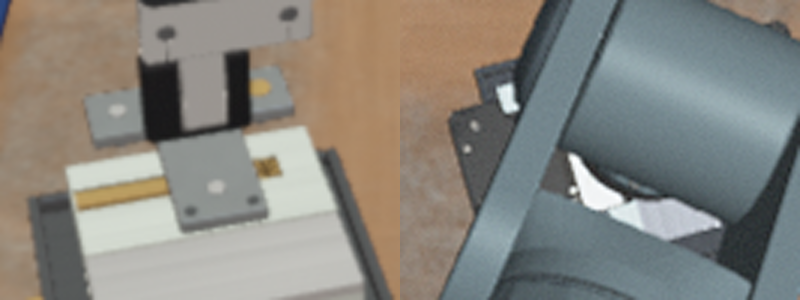

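The side view shows all three discs over the seats: groove disc near (255,267) px, cone disc near (303,259) and flat disc near (288,292). The arm hides them in the top view. I'll measure against the seats.

```bash
cat >> h.py <<'E'
def stagepose(c,bC,bF,bG,z,yaw=BYAW,amin=2):
    """boxes for discs -> rays at disc height; print error to home in stage axes"""
    pC=blobs(c,bC,"brass",amin); pF=blobs(c,bF,"w",amin); pG=blobs(c,bG,"w",amin)
    best=lambda p:max(p,key=lambda q:q[1])
    q=[best(p) for p in(pC,pF,pG)]
    W=np.array([ray(c,b[0],z) for b in q]); print([(b[0].tolist(),b[1]) for b in q])
    L=np.array([[34,30],[0,-34],[-34,30]])/1e3
    Lc=L-L.mean(0);Wc=W-W.mean(0)
    a=np.arctan2((Lc[:,0]*Wc[:,1]-Lc[:,1]*Wc[:,0]).sum(),(Lc*Wc).sum())
    M=lambda a:np.array([[np.cos(a),-np.sin(a)],[np.sin(a),np.cos(a)]])
    O=W.mean(0)-M(a)@L.mean(0); T=CONE-M(yaw)@L[0]
    print("yaw",a.round(4),"resid mm",(1e3*(W-O-L@M(a).T)).round(2).tolist(),"need dx,dy world mm",(1e3*(T-O)).round(2),"in stage axes",(1e3*M(yaw).T@(T-O)).round(2),"cone foot err",(1e3*(CONE-W[0])).round(2))
E
python3 - <<'E'
from h import *
c=load("side",3)
B=((296,253,14,11),(282,286,12,11),(248,260,15,12))
for z in (.0943,.0933): stagepose(c,*B,z)
E
```

```text
[([301.34, 258.77], np.float64(27.7)), ([287.45, 291.82], np.float64(13.4)), ([254.52, 266.26], np.float64(10.4))]
yaw 0.2652 resid mm [[-0.21, -0.35], [0.28, 0.1], [-0.07, 0.26]] need dx,dy world mm [ 1.76 -1.85] in stage axes [ 1.2  -2.26] cone foot err [ 1.78 -1.38]
[([301.34, 258.77], np.float64(27.7)), ([287.45, 291.82], np.float64(13.4)), ([254.52, 266.26], np.float64(10.4))]
yaw 0.2652 resid mm [[-0.15, -0.3], [0.3, 0.02], [-0.15, 0.28]] need dx,dy world mm [ 1.89 -3.03] in stage axes [ 1.02 -3.42] cone foot err [ 1.87 -2.61]
```

Emit:
send_rows(gripper=[0, 0, 0, 0, 0, 0], translation=[[6, 1.2, 2], [14, 1.2, 2], [20, 1.2, 2], [23, 1.2, 2], [23, 1.2, 2], [23, 1.2, 2]], turn=[[0, -0.002, 0.0035], [0, -0.002, 0.0035], [0, -0.002, 0.0035], [0, -0.002, 0.0035], [0, -0.002, 0.0035], [0, -0.002, 0.0035]])

```text
time_s: 6.77
position: [0.5196, -0.1144, 0.1024]
ee_rot: [0.428, 0.562, -0.428, 0.563]
force: [-0.1, -0.7, -4.4]
grip_width: 0.145
```

```bash
python3 - <<'E'
from h import *
from cell import *
c=capture("side"); np.savez("side4.npz",**c)
print(plan([.519,-.1136,.096],.27,True).round(4))
z=get_obs()["position"][2]-.0303; print(z)
x,y,w,h=216,230,133,100
cv2.imwrite("pics/side4.png",cv2.resize(c["pixels"][y:y+h,x:x+w,::-1],(665,500),interpolation=cv2.INTER_CUBIC))
stagepose(c,(296,266,16,14),(280,298,14,14),(246,273,17,15),z)
E
```

```text
t 6.82 pos [ 0.5199 -0.1146  0.1028] F [ 0.4   0.1  -4.33] M [-0.03  0.01 -0.02] grip 0.1501 j [-0.43  0.12  1.95 -0.    1.07  0.87]
shift mm [ 6.83 -0.6  -1.18] turn [-0.0002  0.0016 -0.0016]
[[ 0.002   0.9638  0.2666]
 [-0.0011  0.2666 -0.9638]
 [-1.      0.0016  0.0016]]
0.0725317180404643
[([303.25, 271.71], np.float64(29.6)), ([290.0, 305.16], np.float64(13.2)), ([246.88, 285.69], np.float64(10.7))]
yaw 0.3949 resid mm [[8.03, 0.94], [-0.34, 2.98], [-7.69, -3.92]] need dx,dy world mm [2.61 5.38] in stage axes [3.95 4.49] cone foot err [-0.5   1.65]
```

View pics/side4.png

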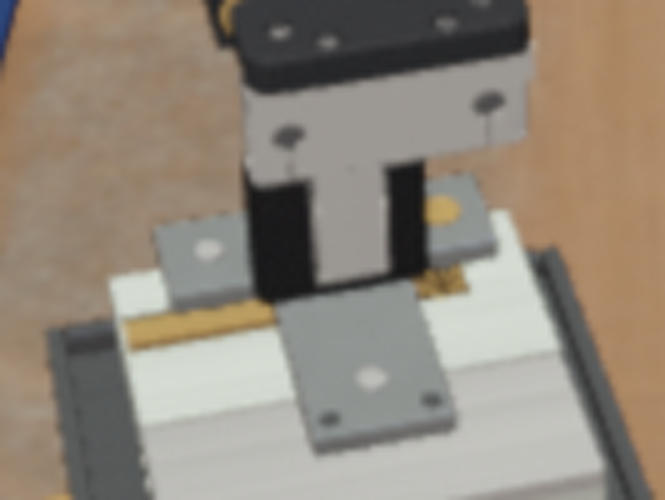

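The stage is hovering squarely over the seats: groove disc (257.2,279.4) px, flat disc (290.0,305.2), and the cone disc partly hidden by the handle. My groove box caught the block instead, so I'll redo it.

```bash
python3 - <<'E'
from h import *
c=load("side",4)
stagepose(c,(296,266,16,14),(280,298,14,14),(252,274,9,9),.0725)
E
```

```text
[([303.25, 271.71], np.float64(29.6)), ([290.0, 305.16], np.float64(13.2)), ([257.13, 279.4], np.float64(10.5))]
yaw 0.2704 resid mm [[-0.23, -0.45], [0.31, 0.18], [-0.08, 0.27]] need dx,dy world mm [-0.74  1.16] in stage axes [-0.4   1.32] cone foot err [-0.5   1.61]
```

Emit:
send_rows(gripper=[0, 0, 0, 0, 0], translation=[[2, -0.4, -1.3], [4, -0.4, -1.3], [5, -0.4, -1.3], [5, -0.4, -1.3], [5, -0.4, -1.3]], turn=[[0, 0, 0], [0, 0, 0], [0, 0, 0], [0, 0, 0], [0, 0, 0]])

```text
time_s: 7.23
position: [0.5191, -0.1134, 0.0978]
ee_rot: [0.428, 0.562, -0.428, 0.563]
force: [-0.1, -0.6, -5.9]
grip_width: 0.151
```

```bash
python3 - <<'E'
from h import *
plan([.5191,-.1135,.096],.27,True)
E
```

```text
t 7.23 pos [ 0.5191 -0.1134  0.0978] F [-0.06 -0.62 -5.89] M [ 0.03 -0.03 -0.03] grip 0.1505 j [-0.43  0.13  1.95 -0.    1.06  0.87]
shift mm [ 1.83 -0.01  0.07] turn [-0.0003  0.0015 -0.0016]
```

Position is on target. I'll go down in fine steps and watch the force.

Emit:
send_rows(gripper=[0, 0, 0, 0, 0], translation=[[0.6, 0, 0], [1.2, 0, 0], [1.8, 0, 0], [1.8, 0, 0], [1.8, 0, 0]], turn=[[0, 0, 0], [0, 0, 0], [0, 0, 0], [0, 0, 0], [0, 0, 0]])

```text
time_s: 7.65
position: [0.5191, -0.1134, 0.096]
ee_rot: [0.428, 0.562, -0.428, 0.563]
force: [0.0, -0.1, -5.0]
grip_width: 0.141
```

Emit:
send_rows(gripper=[0, 0, 0, 0], translation=[[0.4, 0, 0], [0.8, 0, 0], [0.8, 0, 0], [0.8, 0, 0]], turn=[[0, 0, 0], [0, 0, 0], [0, 0, 0], [0, 0, 0]])

```text
time_s: 7.98
position: [0.5191, -0.1134, 0.0952]
ee_rot: [0.428, 0.562, -0.428, 0.563]
force: [0.7, -0.4, -4.4]
grip_width: 0.146
```

Emit:
send_rows(gripper=[0, 0, 0, 0], translation=[[0.3, 0, 0], [0.6, 0, 0], [0.6, 0, 0], [0.6, 0, 0]], turn=[[0, 0, 0], [0, 0, 0], [0, 0, 0], [0, 0, 0]])

```text
time_s: 8.32
position: [0.5191, -0.1134, 0.0946]
ee_rot: [0.428, 0.562, -0.428, 0.563]
force: [-0.4, 0.5, -5.3]
grip_width: 0.147
```

```bash
python3 - <<'E'
from h import *
plan([.5191,-.1135,.0929],.27,True)
E
```

```text
t 8.32 pos [ 0.5191 -0.1134  0.0946] F [-0.36  0.54 -5.35] M [-0.02  0.02  0.01] grip 0.1475 j [-0.43  0.13  1.95 -0.    1.06  0.87]
shift mm [1.71 0.   0.07] turn [-0.0002  0.0015 -0.0016]
```

Emit:
send_rows(gripper=[0, 0, 0, 0], translation=[[0.2, 0, 0], [0.5, 0, 0], [0.5, 0, 0], [0.5, 0, 0]], turn=[[0, 0, 0], [0, 0, 0], [0, 0, 0], [0, 0, 0]])

```text
time_s: 8.65
position: [0.5191, -0.1134, 0.0941]
ee_rot: [0.428, 0.562, -0.428, 0.563]
force: [-0.4, 1.2, -4.9]
grip_width: 0.147
```

Emit:
send_rows(gripper=[0, 0, 0, 0], translation=[[0.2, 0, 0], [0.4, 0, 0], [0.4, 0, 0], [0.4, 0, 0]], turn=[[0, 0, 0], [0, 0, 0], [0, 0, 0], [0, 0, 0]])

```text
time_s: 8.98
position: [0.5191, -0.1134, 0.0937]
ee_rot: [0.428, 0.562, -0.428, 0.563]
force: [0.1, 0.3, -3.8]
grip_width: 0.15
```

```bash
python3 - <<'E'
from h import *
plan([.5191,-.1135,.0929],.27,True)
E
```

```text
t 8.98 pos [ 0.5191 -0.1134  0.0937] F [ 0.14  0.3  -3.77] M [ 0.04 -0.08 -0.  ] grip 0.1498 j [-0.43  0.13  1.95 -0.    1.05  0.87]
shift mm [ 0.83 -0.01  0.09] turn [-0.0002  0.0015 -0.0016]
```

Emit:
send_rows(gripper=[0, 0, 0, 0], translation=[[0.15, 0, 0], [0.3, 0, 0], [0.3, 0, 0], [0.3, 0, 0]], turn=[[0, 0, 0], [0, 0, 0], [0, 0, 0], [0, 0, 0]])

```text
time_s: 9.32
position: [0.519, -0.1134, 0.0934]
ee_rot: [0.428, 0.562, -0.428, 0.563]
force: [-0.1, 0.4, -4.5]
grip_width: 0.147
```

```bash
python3 - <<'E'
from h import *
plan([.5191,-.1135,.0929],.27,True)
E
```

```text
t 9.32 pos [ 0.519  -0.1134  0.0934] F [-0.13  0.43 -4.53] M [ 0.13  0.04 -0.04] grip 0.1468 j [-0.43  0.13  1.95 -0.    1.05  0.87]
shift mm [0.52 0.02 0.14] turn [-0.0002  0.0013 -0.0015]
```

Emit:
send_rows(gripper=[0, 0, 0, 0], translation=[[0.15, 0, 0], [0.3, 0, 0], [0.3, 0, 0], [0.3, 0, 0]], turn=[[0, 0, 0], [0, 0, 0], [0, 0, 0], [0, 0, 0]])

```text
time_s: 9.65
position: [0.519, -0.1133, 0.0931]
ee_rot: [0.428, 0.562, -0.428, 0.563]
force: [-0.9, 0.5, -3.3]
grip_width: 0.146
```

```bash
python3 - <<'E'
from h import *
plan([.5191,-.1135,.0929],.27,True)
E
```

```text
t 9.65 pos [ 0.519  -0.1133  0.0931] F [-0.9   0.53 -3.32] M [0.31 0.2  0.02] grip 0.1458 j [-0.43  0.14  1.95  0.    1.05  0.87]
shift mm [0.25 0.04 0.21] turn [-0.0002  0.0012 -0.0014]
```

Emit:
send_rows(gripper=[0, 0, 0, 0, 0], translation=[[0.1, -0.15, -0.2], [0.2, -0.3, -0.4], [0.3, -0.3, -0.4], [0.3, -0.3, -0.4], [0.3, -0.3, -0.4]], turn=[[0, 0, 0], [0, 0, 0], [0, 0, 0], [0, 0, 0], [0, 0, 0]])

```text
time_s: 10.07
position: [0.5187, -0.1131, 0.0929]
ee_rot: [0.428, 0.562, -0.428, 0.563]
force: [-0.4, 0.1, -3.2]
grip_width: 0.151
```

```bash
python3 - <<'E'
from h import *
plan([.5191,-.1135,.0929],.27,True)
E
```

```text
t 10.07 pos [ 0.5187 -0.1131  0.0929] F [-0.45  0.11 -3.19] M [0.24 0.11 0.01] grip 0.1506 j [-0.43  0.13  1.95 -0.    1.05  0.87]
shift mm [-0.01  0.26  0.49] turn [-0.0002  0.0015 -0.0017]
```

Emit:
send_rows(gripper=[0, 0, 0, 0], translation=[[0.15, -0.1, -0.1], [0.3, -0.2, -0.1], [0.3, -0.2, -0.1], [0.3, -0.2, -0.1]], turn=[[0, 0, 0], [0, 0, 0], [0, 0, 0], [0, 0, 0]])

```text
time_s: 10.4
position: [0.5187, -0.1131, 0.0928]
ee_rot: [0.428, 0.562, -0.428, 0.564]
force: [0.1, 1.9, -2.4]
grip_width: 0.144
```

```bash
python3 - <<'E'
from h import *
plan([.5191,-.1135,.0929],.27,True)
E
```

```text
t 10.4 pos [ 0.5187 -0.1131  0.0928] F [ 0.06  1.86 -2.37] M [ 0.33  0.12 -0.03] grip 0.1445 j [-0.43  0.13  1.95  0.    1.05  0.87]
shift mm [-0.12  0.29  0.52] turn [-0.0002  0.0017 -0.002 ]
```

Height is at home level and the lateral position holds against small pushes, so the cone has caught its foot. I'll release and draw up.

Emit:
send_rows(gripper=[0.3, 0.6, 0.8, 0.8, 0.8, 0.8, 0.8, 0.8, 0.8, 0.8, 0.8, 0.8, 0.8, 0.8], translation=[[0, 0, 0], [0, 0, 0], [0, 0, 0], [0, 0, 0], [0, 0, 0], [0, 0, 0], [-10, 0, 0], [-30, 0, 0], [-60, 0, 0], [-90, 0, 0], [-110, 0, 0], [-110, 0, 0], [-110, 0, 0], [-110, 0, 0]], turn=[[0, 0, 0], [0, 0, 0], [0, 0, 0], [0, 0, 0], [0, 0, 0], [0, 0, 0], [0, 0, 0], [0, 0, 0], [0, 0, 0], [0, 0, 0], [0, 0, 0], [0, 0, 0], [0, 0, 0], [0, 0, 0]])

```text
time_s: 11.57
position: [0.5176, -0.1127, 0.2016]
ee_rot: [0.428, 0.562, -0.428, 0.563]
force: [0.1, -0.5, -0.2]
grip_width: 0.802
```

```bash
python3 - <<'E'
from h import *
from cell import *
c=capture("side"); np.savez("side5.npz",**c)
plan([.5187,-.1131,.150],.27,True)
x,y,w,h=216,230,133,100
cv2.imwrite("pics/side5.png",cv2.resize(c["pixels"][y:y+h,x:x+w,::-1],(665,500),interpolation=cv2.INTER_CUBIC))
E
```

```text
t 11.62 pos [ 0.5173 -0.1126  0.2009] F [-0.62 -0.46 -0.89] M [0.03 0.05 0.02] grip 0.8013 j [-0.43 -0.01  1.89 -0.    1.27  0.87]
shift mm [50.94  1.21  0.89] turn [-0.0003 -0.0003  0.0006]
```

View pics/side5.png

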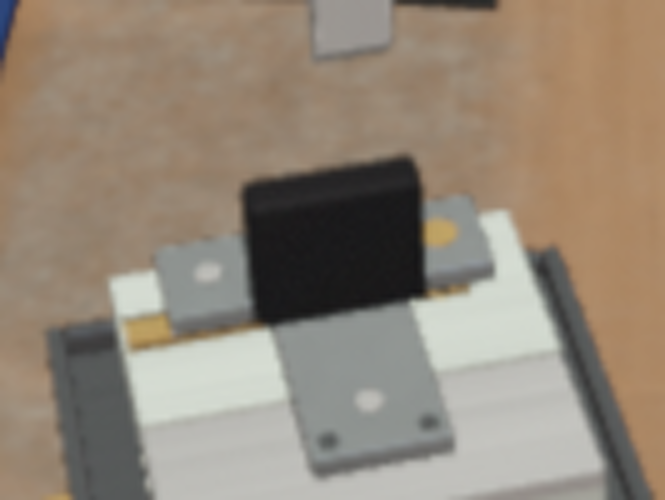

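The stage stands on the seats with the hand clear: discs at about (257,284), (303.5,276) and (289.5,310) px. I'll check that it's level and home.

```bash
python3 - <<'E'
from h import *
c=load("side",5)
stagepose(c,(297,270,13,13),(281,303,14,14),(250,279,14,10),.0626)
# height of each disc from its expected home xy: solve z with the ray matching expected xy
M=lambda a:np.array([[np.cos(a),-np.sin(a)],[np.sin(a),np.cos(a)]])
L=np.array([[34,30],[0,-34],[-34,30]])/1e3
for n,l,p in zip("CFG",L,[b[0] for b in (max(blobs(c,(297,270,13,13),"brass",2),key=lambda q:q[1]),max(blobs(c,(281,303,14,14),"w",2),key=lambda q:q[1]),max(blobs(c,(250,279,14,10),"w",2),key=lambda q:q[1]))]):
    T=CONE+M(BYAW)@(l-L[0]); zs=np.linspace(.055,.07,301); print(n,"z",zs[np.argmin([abs(ray(c,p,z)[1]-T[1]) for z in zs])])
plan([.5187,-.1131,.135],.27,True)
E
```

```text
[([302.85, 276.1], np.float64(26.1)), ([289.38, 309.62], np.float64(12.9)), ([257.15, 284.07], np.float64(10.1))]
yaw 0.271 resid mm [[-0.1, -0.22], [-0.03, 0.28], [0.13, -0.06]] need dx,dy world mm [ 0.29 -0.28] in stage axes [ 0.2  -0.35] cone foot err [ 0.43 -0.09]
C z 0.0627
F z 0.06315000000000001
G z 0.06275
t 11.62 pos [ 0.5173 -0.1126  0.2009] F [-0.62 -0.46 -0.89] M [0.03 0.05 0.02] grip 0.8013 j [-0.43 -0.01  1.89 -0.    1.27  0.87]
shift mm [65.94  1.22  0.89] turn [-0.0003 -0.0003  0.0006]
```

All three discs come out at 62.7 to 63.2 mm (nominal 62.6) and the yaw is 0.271, so the stage is home. Now I'll close the fingers and approach the top of the handle.

Emit:
send_rows(gripper=[0, 0, 0, 0, 0, 0, 0, 0, 0, 0, 0, 0, 0, 0], translation=[[0, 0.6, 0.5], [0, 1.2, 0.9], [0, 1.2, 0.9], [0, 1.2, 0.9], [0, 1.2, 0.9], [0, 1.2, 0.9], [0, 1.2, 0.9], [0, 1.2, 0.9], [20, 1.2, 0.9], [40, 1.2, 0.9], [55, 1.2, 0.9], [64, 1.2, 0.9], [66, 1.2, 0.9], [66, 1.2, 0.9]], turn=[[0, 0, 0], [0, 0, 0], [0, 0, 0], [0, 0, 0], [0, 0, 0], [0, 0, 0], [0, 0, 0], [0, 0, 0], [0, 0, 0], [0, 0, 0], [0, 0, 0], [0, 0, 0], [0, 0, 0], [0, 0, 0]])

```text
time_s: 12.78
position: [0.5196, -0.1135, 0.1363]
ee_rot: [0.428, 0.562, -0.428, 0.563]
force: [0.6, -0.2, -0.5]
grip_width: 0.002
```

```bash
python3 - <<'E'
from h import *
plan([.5187,-.1131,.1306],.27,True)
E
```

```text
t 12.78 pos [ 0.5196 -0.1135  0.1363] F [ 0.62 -0.24 -0.46] M [ 0.02  0.01 -0.07] grip 0.0018 j [-0.43  0.07  1.93 -0.    1.14  0.87]
shift mm [ 5.67 -0.79 -0.65] turn [-0.0002  0.001  -0.001 ]
```

Emit:
send_rows(gripper=[0, 0, 0, 0, 0], translation=[[1.5, -0.8, -0.6], [3, -0.8, -0.6], [4.5, -0.8, -0.6], [5, -0.8, -0.6], [5, -0.8, -0.6]], turn=[[0, 0, 0], [0, 0, 0], [0, 0, 0], [0, 0, 0], [0, 0, 0]])

```text
time_s: 13.2
position: [0.519, -0.1133, 0.1317]
ee_rot: [0.428, 0.562, -0.428, 0.564]
force: [0.7, 0.2, -0.3]
grip_width: 0.005
```

Emit:
send_rows(gripper=[0, 0, 0, 0], translation=[[0.2, 0, 0], [0.4, 0, 0], [0.4, 0, 0], [0.4, 0, 0]], turn=[[0, 0, 0], [0, 0, 0], [0, 0, 0], [0, 0, 0]])

```text
time_s: 13.53
position: [0.5189, -0.1132, 0.1312]
ee_rot: [0.428, 0.562, -0.428, 0.563]
force: [-0.2, -0.5, 0.9]
grip_width: 0.006
```

Emit:
send_rows(gripper=[0, 0, 0, 0], translation=[[0.2, 0, 0], [0.3, 0, 0], [0.3, 0, 0], [0.3, 0, 0]], turn=[[0, 0, 0], [0, 0, 0], [0, 0, 0], [0, 0, 0]])

```text
time_s: 13.87
position: [0.5189, -0.1132, 0.1308]
ee_rot: [0.428, 0.562, -0.428, 0.563]
force: [-0.4, -0.2, 0.2]
grip_width: 0.005
```

Emit:
send_rows(gripper=[0, 0, 0, 0], translation=[[0.2, 0, 0], [0.3, 0, 0], [0.3, 0, 0], [0.3, 0, 0]], turn=[[0, 0, 0], [0, 0, 0], [0, 0, 0], [0, 0, 0]])

```text
time_s: 14.2
position: [0.5188, -0.1132, 0.1305]
ee_rot: [0.428, 0.562, -0.428, 0.563]
force: [0.5, -0.4, -0.2]
grip_width: 0.005
```

Emit:
send_rows(gripper=[0, 0, 0, 0], translation=[[0.15, 0, 0], [0.3, 0, 0], [0.3, 0, 0], [0.3, 0, 0]], turn=[[0, 0, 0], [0, 0, 0], [0, 0, 0], [0, 0, 0]])

```text
time_s: 14.53
position: [0.5189, -0.1132, 0.1304]
ee_rot: [0.428, 0.562, -0.428, 0.564]
force: [-0.2, -0.4, 0.7]
grip_width: 0.007
```

Emit:
send_rows(gripper=[0, 0, 0, 0], translation=[[0.15, 0, 0], [0.3, 0, 0], [0.3, 0, 0], [0.3, 0, 0]], turn=[[0, 0, 0], [0, 0, 0], [0, 0, 0], [0, 0, 0]])

```text
time_s: 14.87
position: [0.519, -0.1133, 0.1303]
ee_rot: [0.428, 0.562, -0.428, 0.564]
force: [-1.7, 0.4, 3.2]
grip_width: 0.006
```

Emit:
send_rows(gripper=[0, 0, 0, 0], translation=[[0.15, 0, 0], [0.3, 0, 0], [0.3, 0, 0], [0.3, 0, 0]], turn=[[0, 0, 0], [0, 0, 0], [0, 0, 0], [0, 0, 0]])

```text
time_s: 15.2
position: [0.5192, -0.1133, 0.1302]
ee_rot: [0.428, 0.562, -0.428, 0.564]
force: [-1.2, 0.2, 6.8]
grip_width: 0.005
```

Emit:
send_rows(gripper=[0, 0, 0, 0, 0], translation=[[0.15, 0, 0], [0.3, 0, 0], [0.3, 0, 0], [0.3, 0, 0], [0.3, 0, 0]], turn=[[0, 0, 0], [0, 0, 0], [0, 0, 0], [0, 0, 0], [0, 0, 0]])

```text
time_s: 15.62
position: [0.5192, -0.1134, 0.1302]
ee_rot: [0.428, 0.562, -0.428, 0.564]
force: [-2.4, 1.2, 7.2]
grip_width: 0.007
```

Emit:
send_rows(gripper=[0, 0, 0, 0, 0], translation=[[0.15, 0, 0], [0.3, 0, 0], [0.3, 0, 0], [0.3, 0, 0], [0.3, 0, 0]], turn=[[0, 0, 0], [0, 0, 0], [0, 0, 0], [0, 0, 0], [0, 0, 0]])

```text
time_s: 16.03
position: [0.5193, -0.1134, 0.1302]
ee_rot: [0.428, 0.562, -0.428, 0.564]
force: [-1.9, 1.4, 8.3]
grip_width: 0.003
```

Emit:
send_rows(gripper=[0, 0, 0, 0, 0], translation=[[0.2, 0, 0], [0.3, 0, 0], [0.3, 0, 0], [0.3, 0, 0], [0.3, 0, 0]], turn=[[0, 0, 0], [0, 0, 0], [0, 0, 0], [0, 0, 0], [0, 0, 0]])

```text
time_s: 16.45
position: [0.5194, -0.1134, 0.1302]
ee_rot: [0.428, 0.562, -0.428, 0.564]
force: [-2.5, 0.7, 8.4]
grip_width: 0.003
```

Emit:
send_rows(gripper=[0, 0, 0, 0, 0], translation=[[0.2, 0, 0], [0.4, 0, 0], [0.4, 0, 0], [0.4, 0, 0], [0.4, 0, 0]], turn=[[0, 0, 0], [0, 0, 0], [0, 0, 0], [0, 0, 0], [0, 0, 0]])

```text
time_s: 16.87
position: [0.5195, -0.1135, 0.1301]
ee_rot: [0.428, 0.562, -0.428, 0.564]
force: [-3.3, 1.6, 11.5]
grip_width: 0.01
```

A push of about 11 N was held. Now I'll lift straight off.

Emit:
send_rows(gripper=[0, 0, 0, 0, 0, 0, 0, 0, 0], translation=[[-1, 0, 0], [-3, 0, 0], [-10, 0, 0], [-30, 0, 0], [-60, 0, 0], [-90, 0, 0], [-90, 0, 0], [-90, 0, 0], [-90, 0, 0]], turn=[[0, 0, 0], [0, 0, 0], [0, 0, 0], [0, 0, 0], [0, 0, 0], [0, 0, 0], [0, 0, 0], [0, 0, 0], [0, 0, 0]])

```text
time_s: 17.62
position: [0.5182, -0.1129, 0.2175]
ee_rot: [0.428, 0.562, -0.428, 0.563]
force: [-0.4, 0.6, 0.3]
grip_width: 0.008
```

```bash
python3 - <<'E'
from h import *
from cell import *
c=capture("side")
plan([.5187,-.1131,.1306],.27,True)
stagepose(c,(297,270,13,13),(281,303,14,14),(250,279,14,10),.0626)
x,y,w,h=216,230,133,100
cv2.imwrite("pics/side6.png",cv2.resize(c["pixels"][y:y+h,x:x+w,::-1],(665,500),interpolation=cv2.INTER_CUBIC))
E
```

```text
t 17.67 pos [ 0.5178 -0.1127  0.2167] F [-0.27  0.77 -0.24] M [0.01 0.02 0.03] grip 0.0062 j [-0.43 -0.03  1.87 -0.    1.3   0.87]
shift mm [86.14  0.79  0.59] turn [-0.0002 -0.0002  0.0005]
[([302.8, 276.06], np.float64(26.7)), ([289.4, 309.61], np.float64(12.8)), ([257.17, 284.04], np.float64(10.3))]
yaw 0.2717 resid mm [[-0.15, -0.2], [-0.02, 0.23], [0.17, -0.03]] need dx,dy world mm [ 0.29 -0.34] in stage axes [ 0.19 -0.41] cone foot err [ 0.5  -0.18]
```

View pics/side6.png

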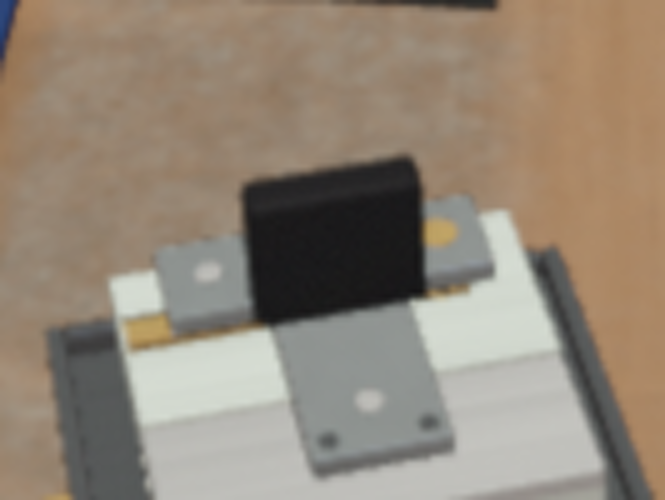

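The stage top didn't move during the push: discs at (302.8,276.1), (289.4,309.6) and (257.2,284.0) px, level, with the hand clear.

```bash
python3 -c "from cell import sign_off; print(sign_off())"
```

```text
the job is handed in; nothing more can be done
None
```

The stage top is on the kinematic base, right way round, with all three feet home as far as my checks can tell. I handed the job in at about 17.7 s of the 72 s allowed; the hand-in reported no verdict.

- **Placing:** I took the stage top off the mat by its handle and positioned it over the cone and groove seen in the side camera. I then lowered it in 0.3–0.6 mm steps until it touched, with a small sideways correction, and it dropped in without any searching. The loading I could feel at the wrist stayed within a few newtons.
- **Release check:** With the hand drawn clear, the three discs read 62.7, 63.2 and 62.8 mm high (nominal 62.6). The yaw matched the seats within about 0.002 rad.
- **Bedding push:** I pushed straight down on top of the handle, building up in steps to 11.5 N on the wrist. With the stage's weight, that is about 17 N on the seats. There was a side force of about 3.5 N at the peak.
- **Final check:** After I lifted off, the discs were within 0.1 px of where they stood before the push, and the hand was about 85 mm above the handle's top.

**Disagreements:** The two cameras differed by about 1.5 mm, and the side camera was about 3 mm off the arm in y. I allowed for this by working from relative positions. The final position agreed with the seat measurement to 0.5 mm.

I kept well away from the collet and loose parts, but did not measure them again at the end.

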